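# Reverse the test plate and index its turntable to the third stop

### The job

The little test plate stands the wrong way round in the turntable's holder: lift it out, turn it about so that its face with the raised round disc looks the opposite way, and stand it upright and fully down in the holder again with the knob still at home. Then grip the knob's black bar handle and turn it clockwise (seen from above) by feel, click by click, to the third stop after home, without going over into the fourth, and finish still gripping the handle there, so that the disc faces the reading head. Do not disturb the small beaker and the timer beside the fixture.

Things in the scene. Friction and masses are not known exactly. Their poses are not given: they have to be found in the camera images.
- base: the fixture's low grey housing, fixed: 110 mm (its x) by 310 mm (its y), 28 mm high, with a wing at the back left. Origin on the bench surface; x to the back, y left, z up, yaw within 0.26 rad. At y = -85 mm stands the index wheel with the knob, at y = +85 mm the turntable with the plate holder, belted 1:1 inside: the turntable turns as the knob does. The plunger block at y = -156 is 48 mm high
- reading_head (a point): middle of the black reading tube (23 mm thick, on a post, its top 84 mm above the bench) on the wing behind the turntable; it looks level at the turntable's axis, 95 mm away. Fixed to the housing
- knob_axis (a point): point on the knob's upright axis of turn at the top of its handle, 76 mm above the bench, 170 mm from the turntable's axis along the housing's -y; fixed to the housing with the housing's axes, so at home the handle lies along its x
- knob_handle (a point): black bar handle on the lobed index wheel (87 mm across): 46 mm long (its x), 12 mm thick (its y), flat upright sides 30 mm high, 46 to 76 mm above the bench; a white stripe on top marks its pointer end (its -x, to the front at home). The point is its middle, on the axis of turn, 61 mm above the bench; it turns with the knob. Wheel top at 41 mm
- index_knob (a joint): angle of the knob, rad: 0 at home (every start), growing clockwise seen from above. Stops 0.393 (22.5 degrees) apart: 0, 0.393, 0.785, 1.178 (the third), 1.571, 1.963 (last); small raised pips beside the wheel mark them. A spring plunger resists, up to about 0.1 N m, on leaving a stop until half way, then snaps it into the next
- stage_slot (a point): middle of the floor of the holder's slot, 40 mm above the bench, on the turntable's axis; turns with it: x across the slot (at home towards the knob, the housing's -y), y along it, z up. Slot 12 mm wide in x, 68 mm long in y, closed at the ends; straight dark steel walls 20 mm high, then flared lips up to 71 mm above the bench
- plate: loose aluminium test plate, about 90 g: 60 mm wide (its y), 80 mm high (its z), 8 mm thick (its x). Origin in the middle of its lower edge. Starts standing in the slot, its +x face with the raised disc along the slot's +x (towards the knob), its top 120 mm above the bench. Must end with that face along the slot's -x, same edge down
- plate_disc (a point): centre of the outer face of the raised round steel disc, 22 mm across and 2.5 mm proud, on the plate's +x face, 44 mm above the lower edge
- near_beaker: small glass beaker, 46 mm across and 59 mm high, standing behind the fixture: leave it alone. Origin under its centre
- near_timer: lab timer, 62x66 mm and 19 mm high, lying in front of the fixture: leave it alone. Origin under its centre

How it is judged:
On the way, in this order (a step that is already met when the one before it is completed fails the run):
1. the plate stands reversed and fully down in the holder, let go, with the knob still at home (z of plate in the frame of stage_slot between -0.003 and 0.004 m and horizontal distance between plate and stage_slot below 0.006 m and angle between plate's own z axis and vertical below 0.15 rad and x of plate_disc in the frame of stage_slot below 0 m and angle between the x axis of plate and the x axis of stage_slot, either way round below 0.2 rad and contact force between the fingers and plate below 0.05 N and value of joint index_knob below 0.15 rad), for 0.2 s.
2. the gripped knob is at its first stop (contact force between the fingers and index_knob above 2 N and value of joint index_knob between 0.262699 and 0.522699 rad), for 0.1 s.
3. the gripped knob is at its second stop (contact force between the fingers and index_knob above 2 N and value of joint index_knob between 0.655398 and 0.915398 rad), for 0.1 s.
4. the gripped knob is at its third stop (value of joint index_knob between 1.0481 and 1.3081 rad and contact force between the fingers and index_knob above 2 N), for 0.3 s.
At the end, for the whole second after the job is handed in: Knob at its third stop (1.178 rad, within 0.13), fingers still gripping its handle (over 2 N); the plate stands untouched in the holder, disc face along the slot's -x, lower edge within 4 mm of the slot floor and 6 mm of its middle, upright within 0.15 rad (all of step 4 and z of plate in the frame of stage_slot between -0.003 and 0.004 m and horizontal distance between plate and stage_slot below 0.006 m and angle between plate's own z axis and vertical below 0.15 rad and x of plate_disc in the frame of stage_slot below 0 m and angle between the x axis of plate and the x axis of stage_slot, either way round below 0.2 rad and contact force between the fingers and plate below 0.05 N and velocity of joint index_knob between -0.2 and 0.2 rad/s); the arm keeps its last pose, push and grip.
It fails at once if the knob goes past the third stop into the fourth (value of joint index_knob above 1.41372 rad).
It fails at once if the beaker is disturbed (moved 25 mm or tipped) (distance of near_beaker from where it was at the start of the episode above 0.025 m or angle between near_beaker's own z axis and vertical above 0.4 rad).
It fails at once if the timer is disturbed (moved 25 mm) (distance of near_timer from where it was at the start of the episode above 0.025 m).
It also fails if it takes over 51 s, if anything falls off the work surface, if the arm or the gripper's body presses on something with over 40 N, if the wrist force passes 120 N, or if a joint passes its speed limit or range.

### The arm

A 7-joint arm with a two-finger parallel gripper is mounted at the origin on a cart in front of the work surface, level with it; the furniture and walls round the work are solid. World frame = base frame: x ahead of the robot, y to its left, z up, the work surface at z = 0. Lengths are in m, angles in rad, forces in N, time in s.
With the tool pointing down it reaches from about 0.4 to 0.925 m from the base axis. Payload 4.1 kg.
Tool frame: the origin (TCP) lies on the mounting face of the last link; the fingertips stand 173 mm ahead of it and the grasp point (between the pads) lies 155 mm ahead of it; z points along the fingers, y is the line along which they close (so a half turn about z gives the same grasp; the last joint's range is limited). The gripper opens to 85 mm and grips with 20 to 120 N. Pads are 22 mm wide; open, the fingers measure 114 mm over their backs; the gripper's body (76 mm by 85 mm) begins 54 mm behind the grasp point. The pads swing forward as they close: fully open they stand 13 mm farther back than shut.
Start: joints at [-0.099, 0.398, 0.045, 1.537, -0.019, 1.207, -0.051], TCP at [0.65, 0, 0.405] pointing down, gripper open.
Joint ranges: [-2.82, 2.82], [-0.49, 2.23], [-1.37, 1.46], [0, 2.46], [-1.36, 4.5], [0.23, 2], [-2.94, 2.94]. Speed limits (rad/s): [2.57, 2.57, 3.14, 3.14, 3.14, 3.14, 3.14].

### API

Orientations are given as a rotation vector (axis times angle).
In Python, from workcell import ctrl, eoat, ik, vision, job_done gives the robot as it stands. Calls block until the motion is done:
- ctrl.movep(position, orientation): joint-space move of the TCP to a pose.
- ctrl.line_to(position, max_speed=0.15, attitude=None): straight line of the TCP; attitude=None keeps the orientation; max_speed is the mean speed in m/s.
- ctrl.movej(angles): joint-space move.
- eoat.gripper_to(opening, squeeze=None): finger opening in m; squeeze is the grip in N (None keeps the last); returns when the fingers have stopped.
- ctrl.hold(seconds).
- ik(position, orientation): joint angles nearest the present ones, or None.
- vision.camera(name): name is "scene" or "side" or "wrist"; returns the picture (384x512x3 uint8, red, green, blue); there is no depth.
- vision.camera_params(name): a dict with "fx", "fy", "cx", "cy" (pixels), "R" (3x3) and "t" (3): a world point X has camera coordinates R X + t; the wrist camera has in their place "mount" (4x4, takes a point from camera to tool coordinates, whose origin is the TCP and whose axes are the flange's). Camera axes: x right, y down, z forward; pixel columns grow to the right and rows downward; lengths in m; the calibration is good to about 2 mm. A picture is of the moment at which its call begins: read the wrist's pose just before it. camera_params takes no time and is no camera call.
A pose or a line that the arm cannot do raises ctrl.PlanningError and nothing moves.
- job_done(): hands the job in; it is judged then, once.
Readings, each from a call of its own:
- ctrl.get_t(): time.
- ctrl.get_joint_pos(): joint angles.
- ctrl.get_qvel(): joint speeds.
- ctrl.get_joint_efforts(): joint torques, N m.
- ctrl.get_position(): TCP position.
- ctrl.get_orientation(): TCP orientation.
- ctrl.get_contact_force(): force on the tool from outside, world axes, zero at the start.
- ctrl.get_moment(): the same for the moment, N m.
- ctrl.get_opening(): finger opening in m.
- ctrl.get_gripper_force(): force on a finger pad.
Only numpy, scipy, OpenCV 4.12 (cv2) and the standard library are available. Lean on these libraries where they do the work, as an engineer would, in place of code of your own. Each camera call takes 0.05 s, during which the arm holds its last target. There are 200 camera calls.

## Working session

There is one attempt and no reset: what is moved stays moved. The work goes in short steps, each a Python script; the robot and the scene stay as the last script left them, time stands still between calls to the robot, and variables do not carry over. Pictures are saved under pics/ and viewed, at most 10 in all, crops included, and the job is handed in when it is done.

```bash
ls; mkdir -p pics
python3 - <<'E'
from workcell import ctrl, eoat, ik, vision
import cv2, numpy as np
for n in ["scene","side","wrist"]:
    im=vision.camera(n); cv2.imwrite(f"pics/{n}0.png",im[:,:,::-1]); 
    p=vision.camera_params(n); print(n,{k:np.round(v,4).tolist() for k,v in p.items()})
print(ctrl.get_t(),ctrl.get_position(),ctrl.get_orientation())
a=[cv2.imread(f"pics/{n}0.png") for n in ["scene","side"]]
E
```

```text
pics
scene {'fx': 426.1949, 'fy': 426.1949, 'cx': 250.4782, 'cy': 187.9163, 'R': [[-0.6585, -0.7524, -0.016], [-0.3735, 0.3452, -0.861], [0.6534, -0.561, -0.5083]], 't': [0.4396, 0.2645, 0.5806]}
side {'fx': 419.1744, 'fy': 419.1744, 'cx': 253.383, 'cy': 185.8901, 'R': [[-0.9742, -0.2253, 0.0104], [-0.102, 0.3989, -0.9113], [0.2012, -0.8889, -0.4116]], 't': [0.5585, 0.1066, 0.8276]}
wrist {'fx': 318.1063, 'fy': 318.1063, 'cx': 257.1939, 'cy': 188.1526, 'mount': [[0.0005, -0.957, -0.2902, 0.0741], [1.0, 0.0007, -0.0007, -0.0013], [0.0009, -0.2902, 0.957, 0.0302], [0.0, 0.0, 0.0, 1.0]]}
0.15 [6.49789360e-01 4.18281470e-05 4.03913873e-01] [-2.22066586e+00 -2.22088250e+00  1.74400024e-03]
```

View pics/scene0.png

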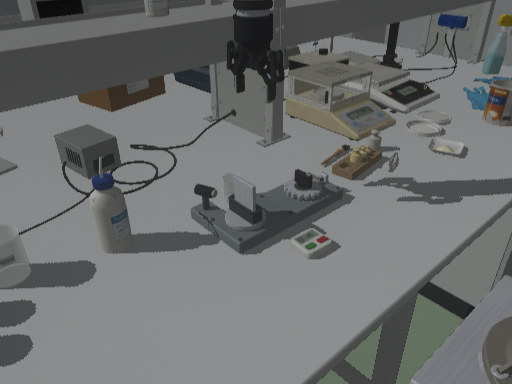

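View pics/wrist0.png

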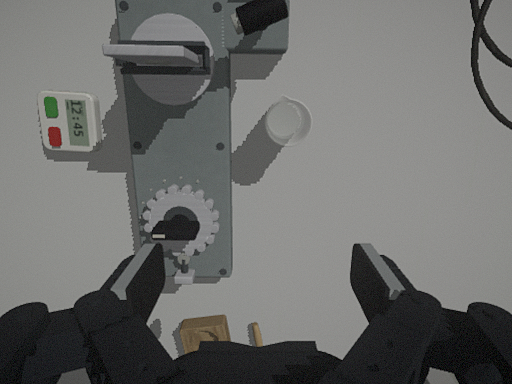

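View pics/side0.png

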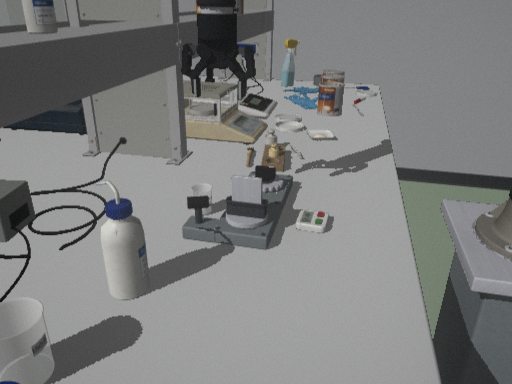

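The wrist view (x right, y up in the image) shows the plate's top edge from (103,48) to (200,50), the slot around (165,60) and the knob handle at about (176,231). The timer is at (70,120), the beaker at (288,120) and the reading head at (262,15). Next I'll get rough positions and take a closer look.

```bash
cat > h.py <<'E'
from workcell import ctrl, eoat, ik, vision, job_done
import cv2, numpy as np
from scipy.spatial.transform import Rotation as Ro
P=vision.camera_params("wrist"); M=np.array(P["mount"])
def snap(name):
    pos=np.array(ctrl.get_position()); R=Ro.from_rotvec(ctrl.get_orientation()).as_matrix()
    im=vision.camera("wrist"); cv2.imwrite(f"pics/{name}.png",im[:,:,::-1]); np.savez(f"pics/{name}.npz",pos=pos,R=R); return im
def ray(name,u,v,z):
    d=np.load(f"pics/{name}.npz")
    c=d["R"]@M[:3,3]+d["pos"]
    r=d["R"]@M[:3,:3]@np.array([(u-P["cx"])/P["fx"],(v-P["cy"])/P["fy"],1])
    return c+r*(z-c[2])/r[2]
def down(yaw): # closing line (tool y) points along world direction yaw, tool z down
    y=np.array([np.cos(yaw),np.sin(yaw),0]); z=np.array([0,0,-1.]); x=np.cross(y,z)
    return Ro.from_matrix(np.c_[x,y,z]).as_rotvec()
E
python3 - <<'E'
from h import *
np.savez("pics/wrist0.npz",pos=np.array(ctrl.get_position()),R=Ro.from_rotvec(ctrl.get_orientation()).as_matrix())
for n,u,v,z in [("plL",103,47,.12),("plR",200,50,.12),("hL",152,235,.076),("hR",200,230,.076),("wheel",180,220,.041),
 ("edgeL0",117,5,.028),("edgeL1",137,278,.028),("edgeR0",228,100,.028),("edgeR1",232,275,.028),("tt",172,58,.035),("beaker",290,118,.059),("timer",70,122,.019)]:
    print(n,ray("wrist0",u,v,z).round(4))
print(ik([.55,.15,.42],down(0)), ik([.58,.17,.33],down(np.pi/2)),ik([.58,.17,.33],down(-np.pi/2)))
E
```

```text
plL [0.5344 0.1055 0.12  ]
plR [0.6057 0.1034 0.12  ]
hL [ 0.54   -0.0665  0.076 ]
hR [ 0.5895 -0.0609  0.076 ]
wheel [ 0.5606 -0.0645  0.041 ]
edgeL0 [0.5119 0.1543 0.028 ]
edgeL1 [ 0.4983 -0.1478  0.028 ]
edgeR0 [0.617  0.0657 0.028 ]
edgeR1 [ 0.6165 -0.1433  0.028 ]
tt [0.5632 0.1059 0.035 ]
beaker [0.6795 0.0497 0.059 ]
timer [0.4421 0.0421 0.019 ]
[-0.32573204  0.24448399 -0.01875277  1.71148972  0.00489773  1.18566441
 -0.34576727] [-0.12196217  0.39432451 -0.30064845  1.72672216  0.13227918  1.04039801
  1.10282809] [-0.55801259  0.39324254  0.26066854  1.7392693  -0.11586707  1.02408895
 -1.82680825]
```

Run:
```python
from h import *
ctrl.movep([.567,.04,.36],down(0)); ctrl.hold(.3)
im=snap("w1")
a=cv2.resize(im[:,120:390,::-1],None,fx=2,fy=2,interpolation=cv2.INTER_CUBIC)[:600]
cv2.imwrite("pics/w1c.png",a); print(a.shape,ctrl.get_t(),ctrl.get_joint_pos())
```

```text
(600, 540, 3) 0.9917 [-0.16432197  0.29253389  0.02371352  1.78780521 -0.00765132  1.06055757
 -0.13875685]
```

View pics/w1c.png

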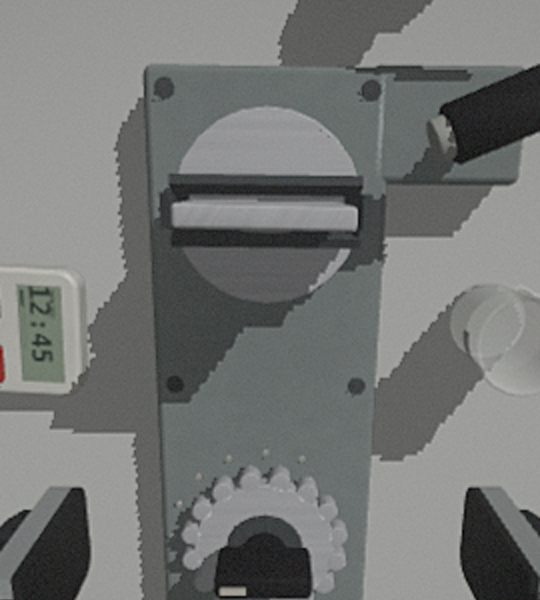

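The crop shows the plate's top face with its corners near (172,205), (172,228), (357,207) and (357,230). The handle's top face is at about (215–312, 573–598), with the white stripe at (233,591).

Run:
```python
from h import *
f=lambda u,v,z: ray("w1",120+u/2,v/2,z)
a,b=f(172,216.5,.12),f(357,218.5,.12)
print("plate",a.round(4),b.round(4),np.linalg.norm(a-b),(a+b)/2,np.arctan2(*(b-a)[[1,0]]))
for q in [(172,205),(172,228)]: print(f(*q,.12).round(4))
a,b=f(215,586,.076),f(312,586,.076)
print("handle",a.round(4),b.round(4),np.linalg.norm(a-b),(a+b)/2)
a,b=f(147,70,.028),f(165,595,.028); print("edge L",np.arctan2(-(a-b)[0],(a-b)[1]))
a,b=f(384,190,.028),f(370,595,.028); print("edge R",a,b,np.arctan2(-(a-b)[0],(a-b)[1]))
for n,q in dict(s1=(164,88),s2=(371,90),s3=(175,384),s4=(356,386)).items(): print(n,f(*q,.028).round(4))
im=cv2.imread("pics/w1.png")
g=cv2.cvtColor(im,cv2.COLOR_BGR2GRAY); print(g[96:122:1,264].tolist()); print(g[108,200:212].tolist(),g[108,292:304].tolist()); print(g[270:310,250].tolist())
```

```text
plate [0.5338 0.1034 0.12  ] [0.5931 0.1027 0.12  ] 0.05937925300371633 [0.56344904 0.10305402 0.12      ] -0.011127225383576465
[0.5339 0.1069 0.12  ]
[0.5336 0.0998 0.12  ]
handle [ 0.539  -0.0652  0.076 ] [ 0.584  -0.0652  0.076 ] 0.04500049985187727 [ 0.56146134 -0.06521613  0.076     ]
edge L -0.021134822840765056
edge R [0.61660049 0.11060476 0.028     ] [ 0.61948212 -0.10480571  0.028     ] 0.013376605848628266
s1 [0.5185 0.1534 0.028 ]
s2 [0.6089 0.1525 0.028 ]
s3 [0.5171 0.0179 0.028 ]
s4 [0.6073 0.0168 0.028 ]
[32, 56, 90, 86, 101, 141, 144, 161, 155, 150, 148, 150, 149, 148, 149, 146, 150, 138, 100, 73, 50, 41, 38, 43, 41, 39]
[59, 52, 58, 52, 55, 75, 118, 142, 146, 147, 145, 145] [146, 148, 149, 152, 149, 158, 149, 31, 39, 46, 68, 61]
[34, 26, 37, 33, 37, 34, 33, 37, 26, 32, 34, 35, 35, 25, 37, 24, 30, 41, 36, 39, 37, 33, 35, 30, 34, 40, 27, 31, 28, 65, 92, 87, 88, 84, 91, 102, 111, 133, 127, 128]
```

Both views agree: plate centre (0.5634, 0.1031), housing yaw about −0.011, knob axis about (0.5615, −0.066). Next I grip the plate above its disc, lift it and take a look.

Run:
```python
from h import *
Y=-.011; c=[.5634,.1031]
ctrl.movep([*c,.36],down(np.pi/2+Y)); eoat.gripper_to(.05)
ctrl.line_to([*c,.2705],.1); ctrl.hold(.2)
print(ctrl.get_position(), ctrl.get_contact_force())
eoat.gripper_to(0.0,40); ctrl.hold(.3)
print("grip",ctrl.get_opening(),ctrl.get_gripper_force(),ctrl.get_contact_force(),ctrl.get_moment(),ctrl.get_position())
ctrl.line_to([*c,.335],.06); ctrl.hold(.2)
print(ctrl.get_position(),ctrl.get_opening(),ctrl.get_contact_force(),ctrl.get_moment(),ctrl.get_t())
print(ctrl.get_joint_pos())
for n in ["scene","side"]: cv2.imwrite(f"pics/{n}1.png",vision.camera(n)[:,:,::-1])
snap("w2")
a=cv2.imread("pics/side1.png")[90:270,160:320]; b=cv2.imread("pics/w2.png")[:,56:456]
cv2.imwrite("pics/m2.png",np.hstack([cv2.resize(a,(400,450)),cv2.resize(b,(400,450))]))
```

```text
[0.56365808 0.10315033 0.27121109] [ 0.89590352  0.01406163 -0.21374121]
grip 0.007126762102122145 41.29716396331787 [-0.43064089  0.62110021  1.72849982] [0.06723158 0.12128577 0.0374182 ] [0.56351297 0.10312912 0.27071705]
[0.56332085 0.10305948 0.33461695] 0.006893920378246035 [-0.5178831  -0.533789   -1.27675402] [-0.00634753  0.00932053  0.03839594] 6.0833
[-0.05106177  0.33275663 -0.25227458  1.79937566  0.09563248  1.0219823
  1.21975675]
```

View pics/m2.png

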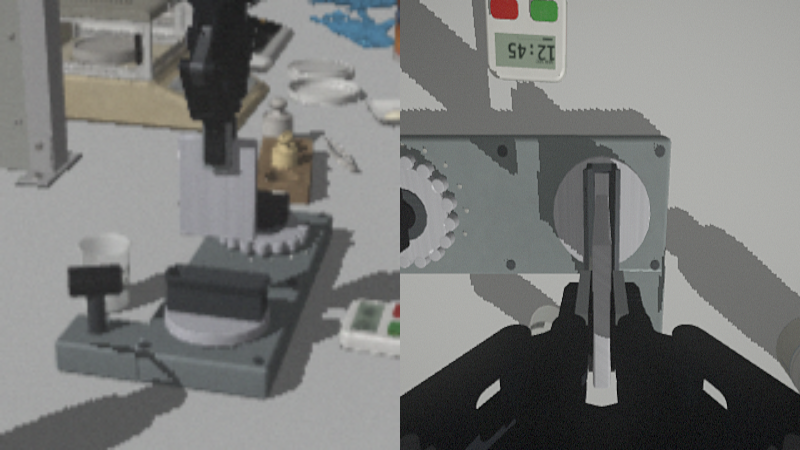

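The plate is lifted cleanly and hangs upright: left panel at (220,185), with the empty slot below at (215,290). Next I turn it about and lower it by feel.

Run:
```python
from h import *
Y=-.011; c=[.5634,.1031]
for k in (np.pi/4,0,-np.pi/4,-np.pi/2): ctrl.movep([*c,.335],down(k+Y))
ctrl.hold(.4); print(ctrl.get_t(),ctrl.get_joint_pos(),ctrl.get_position(),ctrl.get_opening())
f0=np.array(ctrl.get_contact_force())
for z in [.31,.30,.295,.29,.285,.28,.276,.273,.271]:
    ctrl.line_to([*c,z],.05); ctrl.hold(.05)
    f=np.array(ctrl.get_contact_force())-f0; print(z,np.round(ctrl.get_position(),4),f.round(2),np.round(ctrl.get_moment(),3))
    if np.linalg.norm(f)>12: break
print(ctrl.get_t())
for n in ["scene","side"]: cv2.imwrite(f"pics/{n}2.png",vision.camera(n)[:,:,::-1])
```

```text
9.5917 [-0.49820104  0.33677545  0.30101813  1.81139377 -0.11598335  1.01050236
 -1.73291632] [0.56341592 0.10304738 0.33502066] 0.007425571348010975
0.31 [0.5636 0.1031 0.3101] [-0.24  0.3  -1.42] [-0.008  0.024 -0.04 ]
0.3 [0.5634 0.1031 0.2998] [-1.03  0.18  0.22] [-0.021  0.011 -0.048]
0.295 [0.5633 0.1031 0.2948] [-1.42  0.08 -1.01] [-0.028  0.01   0.022]
0.29 [0.5633 0.1031 0.2898] [-0.49 -0.31  0.6 ] [-0.019 -0.043  0.027]
0.285 [0.5633 0.1031 0.2848] [-1.21  0.47 -0.29] [ 0.009 -0.013 -0.026]
0.28 [0.5633 0.1031 0.2798] [-0.46  0.43 -0.51] [-0.009  0.038  0.039]
0.276 [0.5633 0.1031 0.2758] [-1.33 -0.15 -0.19] [-0.014 -0.058  0.01 ]
0.273 [0.5634 0.1031 0.2729] [-1.31 -0.75 -0.16] [-0.004 -0.017 -0.004]
0.271 [0.5634 0.1031 0.2709] [-1.36 -0.13 -1.43] [-0.017  0.057 -0.001]
12.7917
```

Run:
```python
from h import *
Y=-.011; c=[.5634,.1031]
for z in [.2702,.2695,.2688,.268]:
    ctrl.line_to([*c,z],.05); ctrl.hold(.1)
    f=np.array(ctrl.get_contact_force()); print(z,np.round(ctrl.get_position(),4),f.round(2))
    if f[2]>4: break
eoat.gripper_to(.05); ctrl.hold(.1)
ctrl.line_to([*c,.36],.15)
ctrl.movep([.567,.04,.36],down(0)); ctrl.hold(.3)
im=snap("w3"); print(ctrl.get_t(),ctrl.get_joint_pos())
s=vision.camera("side"); cv2.imwrite("pics/side3.png",s[:,:,::-1])
a=cv2.resize(im[:300,160:360,::-1],(400,600),interpolation=cv2.INTER_CUBIC)
b=cv2.resize(s[160:250,210:270,::-1],(400,600))
cv2.imwrite("pics/m3.png",np.hstack([a,b]))
```

```text
0.2702 [0.5636 0.1031 0.2707] [-0.93  0.4   3.83]
0.2695 [0.5636 0.103  0.2706] [-3.2   0.18  9.09]
16.7083 [-0.20136405  0.29235622  0.06754954  1.79023762 -0.02229302  1.05975564
 -0.1256801 ]
```

View pics/m3.png

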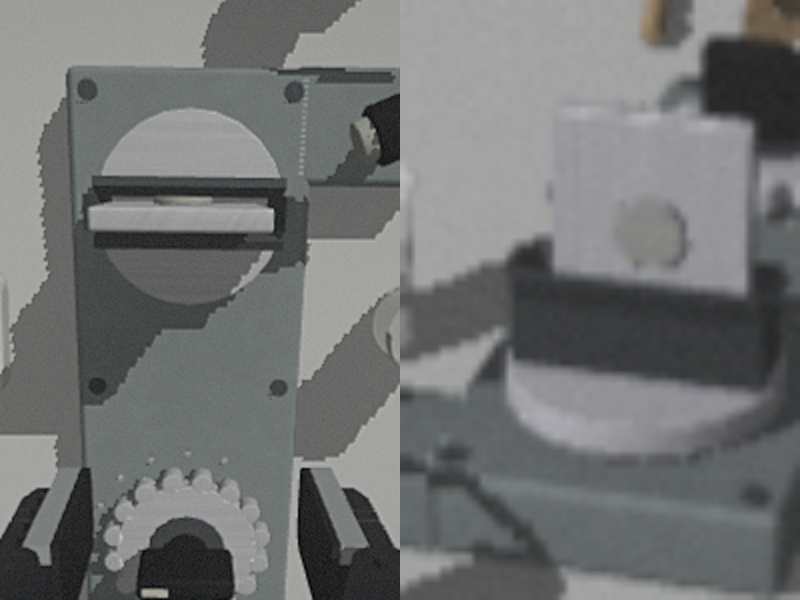

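The plate is seated: floor contact came at the pick-up height, and the side crop shows the disc facing away from the knob at (650,232). In the wrist view its top edge runs from (88,216) to (273,218), level and central. Now the knob: one closer look before gripping.

Run:
```python
from h import *
ctrl.movep([.5615,-.10,.33],down(0)); ctrl.hold(.3)
im=snap("w4"); print(ctrl.get_t())
cv2.imwrite("pics/w4c.png",cv2.resize(im[60:260,160:360,::-1],(600,600),interpolation=cv2.INTER_CUBIC))
```

```text
17.7333
```

View pics/w4c.png

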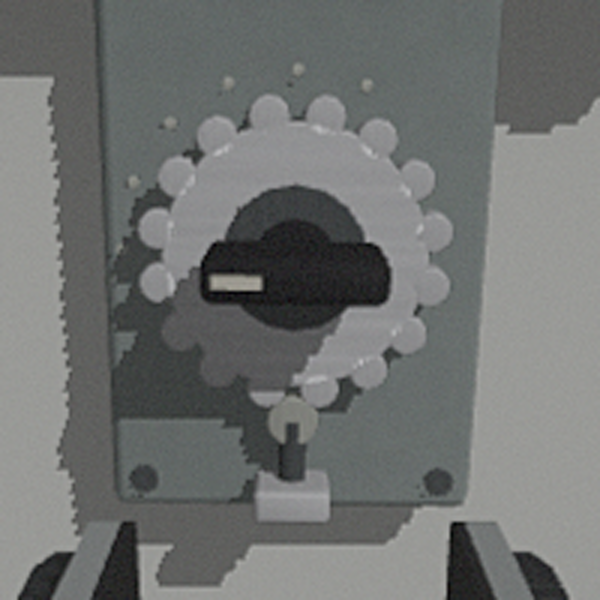

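The handle's top face spans x 202–390 in the crop and the stripe's middle is at v≈283, so the handle centre is about (296,282).

Run:
```python
from h import *
f=lambda u,v,z: ray("w4",160+u/3,60+v/3,z)
a,b=f(202,282,.076),f(390,282.5,.076); k=(a+b)/2; print(a,b,np.linalg.norm(a-b),k)
kx,ky=.5615,float(np.clip(k[1],-.0675,-.0645)); Y=-.011
ctrl.movep([kx,ky,.32],down(np.pi/2+Y)); eoat.gripper_to(.045)
ctrl.line_to([kx,ky,.222],.1); ctrl.hold(.2)
print(ctrl.get_position(),ctrl.get_contact_force())
eoat.gripper_to(0,40); ctrl.hold(.3)
print("grip",ctrl.get_opening(),ctrl.get_gripper_force(),ctrl.get_contact_force(),ctrl.get_moment(),ctrl.get_position(),ctrl.get_t())
```

```text
[ 0.53907468 -0.06711873  0.076     ] [ 0.58374969 -0.06711004  0.076     ] 0.04467500310906956 [ 0.56141218 -0.06711438  0.076     ]
[ 0.56175141 -0.06714524  0.22264245] [ 0.56739016 -0.6473754   0.45874131]
grip 0.01149719180856842 42.4519819021225 [-0.70070647  0.59588985  4.55719028] [0.18289098 0.30096213 0.03241238] [ 0.56157044 -0.06696007  0.22225867] 21.25
```

```bash
cat > turn.py <<'E'
from h import *
def turn(a0,a1,n=6,kx=.5615,ky=-.0670):
    for a in np.linspace(a0,a1,n+1)[1:]:
        ctrl.line_to([kx,ky,.222],.03,attitude=down(np.pi/2-.011-a)); ctrl.hold(.12)
        R=Ro.from_rotvec(ctrl.get_orientation()).as_matrix()
        print(round(a,3),"tool",round(np.pi/2-.011-np.arctan2(R[1,1],R[0,1]),3),"Mz",round(ctrl.get_moment()[2],3),"F",np.round(ctrl.get_contact_force(),1))
    ctrl.hold(.3); print(ctrl.get_opening(),ctrl.get_gripper_force(),ctrl.get_moment()[2],ctrl.get_t())
E
python3 - <<'E'
from turn import *
eoat.gripper_to(0,60)
turn(0,.393)
E
```

```text
0.066 tool 0.065 Mz 0.079 F [-0.9  1.7  5.7]
0.131 tool 0.131 Mz 0.04 F [-1.1  0.9  6.4]
0.196 tool 0.196 Mz -0.046 F [-1.6  2.4  5.8]
0.262 tool 0.262 Mz -0.012 F [-2.5  1.3  7.1]
0.328 tool 0.328 Mz -0.073 F [-1.5  2.1  6.5]
0.393 tool 0.393 Mz -0.051 F [-2.   1.6  5.6]
0.010490400568786796 62.47266411781311 -0.0007928047039447161 23.9667
```

The torque rises, flips sign at half way and settles near zero: first click. On to the second and third.

Run:
```python
from turn import *
turn(.393,.785)
turn(.785,1.178)
im=snap("w5")
s=vision.camera("scene"); d=vision.camera("side")
cv2.imwrite("pics/m5.png",np.hstack([cv2.resize(s[140:260,180:360,::-1],(450,300)),cv2.resize(d[140:260,170:310,::-1],(350,300))]))
```

```text
0.458 tool 0.458 Mz 0.114 F [-1.3  1.7  6.7]
0.524 tool 0.523 Mz 0.035 F [-0.5  1.3  6. ]
0.589 tool 0.588 Mz -0.049 F [-1.1  1.5  5.1]
0.654 tool 0.654 Mz -0.059 F [-2.4  1.4  5.5]
0.72 tool 0.719 Mz -0.109 F [-1.1  1.3  5.5]
0.785 tool 0.785 Mz -0.05 F [-1.2  1.6  4.7]
0.011237801875764954 62.47254967689514 -0.054111021071019186 26.4667
0.85 tool 0.849 Mz 0.094 F [-1.9  1.1  5. ]
0.916 tool 0.914 Mz 0.075 F [-0.8  1.5  5.1]
0.982 tool 0.98 Mz -0.034 F [-1.3  2.6  4.6]
1.047 tool 1.045 Mz -0.019 F [-0.2  3.7  5.3]
1.112 tool 1.111 Mz -0.101 F [-1.1  1.9  6.1]
1.178 tool 1.176 Mz -0.03 F [-0.2  2.7  4.9]
0.010901351124633423 62.42088317871094 -0.051477603606297204 28.9667
```

View pics/m5.png

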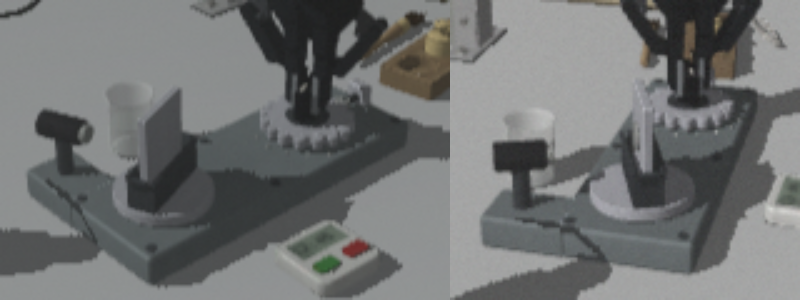

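The picture shows the plate upright in the turned holder at (165,145), with its disc side towards the reading head at (65,127). The knob is still gripped, and the beaker and timer are in place. Three clicks were felt, so I'm handing in.

```bash
python3 -c "
from h import *
ctrl.hold(.3); print(ctrl.get_gripper_force(), job_done())"
```

```text
the job is handed in; nothing more can be done
62.4194061756134 None
```

The job is handed in, verdict not shown: the plate is reversed and fully down in the holder, and the knob was turned three felt clicks to the third stop (tool at 1.176 rad) and is still gripped at about 62 N, after about 29 s of the 51 s allowed.

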